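# Slide the tall wash bottle into the reagent dock

### The arm

A 6-joint arm with a two-finger parallel gripper is mounted at the origin on the work surface. World frame = base frame: x ahead of the robot, y to its left, z up, the work surface at z = 0. Lengths are in m, angles in rad, forces in N, time in s.
With the tool pointing down it reaches from about 0.375 to 0.975 m from the base axis. Payload 3.8 kg.
Tool frame: the origin (TCP) lies where the fingers leave the gripper's body, on its centre line; the fingertips stand 73 mm ahead of it and the grasp point (between the pads) lies 54 mm ahead of it (nose_length is the distance from the TCP to the fingertips, in m); z points along the fingers, y is the line along which they close (so a half turn about z gives the same grasp; the last joint's range is limited). The gripper opens to 85 mm and grips with 20 to 120 N. Pads are 22 mm wide; open, the fingers measure 114 mm over their backs; the gripper's body (76 mm by 85 mm) begins 54 mm behind the grasp point. The pads swing forward as they close: fully open they stand 13 mm farther back than shut.
Start: joints at [1.099, 0.264, 1.604, -0, 1.274, -0.037], TCP at [0.284, 0.612, 0.304] pointing down, gripper open.
Joint ranges: [-2.63, 2.63], [-0.94, 2.18], [0.31, 2.57], [-1.31, 4.45], [0, 2.66], [-2.55, 2.55]. Speed limits (rad/s): [2.57, 2.57, 3.14, 3.14, 3.14, 3.14].

### API

Orientations are given as a rotation vector (axis times angle).
In Python, from workcell import read_state, read_camera, calibration, finish_job, look_for, cut_out, tip_of, nose_length gives the robot as it stands.
- The arm moves only by the tool step_arm, never from a script. Its argument "targets" is a list of rows, each a list of 3 entries, a list of its own where there are three numbers: the turn, a rotation vector about the tool's x, y, z in rad, then the shift along the tool's x, y, z in mm, then the finger opening in mm, from 0 to 85.4. In form: [[[ax, ay, az], [x, y, z], grip], ...]. A call has 1 to 5 rows; each row shifts and turns the commanded pose from where the row before left it, along the tool's axes as they then stand; what a row does not reach is not made up. A row lasts 1/12 s, in which the tool goes at most 41.7 mm and 7.16 degrees, less where a joint would pass 70% of its speed; a pose out of reach is approached as far as the arm can. A call with a gripper value outside its range is refused whole. The fingers move at their own pace and stop on an object; "grip_force" is the grip in N (left out, the last holds). Time passes only in rows, so rows that do not move let the fingers close. It gives the time, the measured TCP pose, the force, the opening and the grip force at its end, in the units of the state.
- read_state(): the state, without advancing time (a new reading comes with each control period).
- read_camera(name): name is "scene" or "side" or "wrist"; returns the picture (420x560x3 uint8, red, green, blue); there is no depth.
- calibration(name): a dict with "camera_matrix" (3x3 intrinsics, pixels), "dist_coeffs" ([k1, k2, p1, p2, k3] as OpenCV has them; the pictures are not rectified), "R" (3x3) and "t" (3): a world point X has camera coordinates R X + t. Camera axes: x right, y down, z forward; pixel columns grow to the right and rows downward; lengths in m; the calibration is good to about 2 mm. A picture is of the moment at which its call begins: read the wrist's pose just before it. calibration takes no time and is no camera call; for the wrist camera it gives the pose at the moment of the call.
- finish_job(): hands the job in; it is judged then, once.
Trained networks look in the newest picture that a camera, given by its name, has taken for a name from the list of things; names that differ only in an ending like _2 or _b are one class to them, and where a whole thing is asked for, a point or a joint stands for the part that bears it (a point fixed in the world has none). Each returns a list of dicts, best first, with "score" (0 to 1); they miss things now and then, are a little off and sometimes report something else, mostly with a low value. They report only what shows in the picture. A call takes as long as a camera call.
- look_for(camera, query): "extent" ([left, top, right, bottom] in pixels, round what is visible of it).
- cut_out(camera, query): "region" (420x560 bool, what is visible of it) and "extent" ([left, top, right, bottom] in pixels, round what is visible of it).
- tip_of(camera, query): "at" ([row, column] in pixels: a listed point, or the origin of a listed thing).
The state is a dict: "time": time; "q": joint angles; "joint_vel": joint speeds; "joint_torque": joint torques, N m; "tool_pos": TCP position; "tcp_rot": TCP orientation; "wrist_force": force on the tool from outside, world axes, zero at the start; "torque": the same for the moment, N m; "width": opening from 0.0 (shut) to 1.0 (fully open); "grip_force": force on a finger pad.
Only numpy, scipy, OpenCV 4.12 (cv2) and the standard library are available. Lean on these libraries where they do the work, as an engineer would, in place of code of your own. Each camera call takes 0.05 s, during which the arm holds its last target. There are 200 camera calls.

### The job

Load the wash bottle: push the tall white bottle with the blue cap across the bench, low on its body so that it slides upright without tipping, into the black bay of the dock until it stands against the stop at the back of the bay. Do not pinch, lift or ram the bottle; use only the fingertips or the outside of the fingers. Then press the green button on the dock all the way down to confirm, let it go, and leave everything else where it stands.

Things in the scene. Friction and masses are not known exactly. Their poses are not given: they have to be found in the camera images.
- wash_bottle: The bottle to load: white, paper label, blue cap. Round, 58 mm diameter up to 150 mm, then a shoulder, narrow neck and 36 mm cap; 230 mm tall, 0.3 to 0.6 kg, loose. Origin: centre of its underside, z along its axis. It starts 140 to 180 mm before its seat, 95 to 125 mm left or right of the bay's centre line. Pushed below about 30 mm above the bench it slides; pushed high it tips.
- amber_bottle: Bystander: a tall loose bottle of the same shape and size, amber with an orange cap, standing on the other side of the bay's centre line. Origin: centre of its underside. Leave it.
- dock: Fixed white dock with a black bay open toward the robot, turned up to 0.2 rad. Origin on the bench at the seat: the bottle's centre when it squarely touches the stop. +x points into the bay, y left, z up. Behind the stop a white case 60 mm high, x 39 to 149 mm, y -170 to 170 mm. Left of the bay a white block 45 mm high, x -36 to 39 mm, y 85 to 170 mm, carries the button.
- seat (a point): The seat, same point and axes as the dock's origin. Bay: two black cheeks 12 mm thick, 60 mm high, 80 mm apart inside (y -40 to 40 mm), from the mouth at x = -22 mm back to the flat stop at x = 29 mm. No floor: the bottle stays on the bench. A seated bottle stands 7 mm out of the mouth, so the fingers need not enter.
- confirm_top (a point): Centre of the top of the green round push button (30 mm diameter) on the dock's block; it faces up, at dock x = -3 mm, y = 127.5 mm, and is pressed straight down. The reading moves with the button.
- confirm (a joint): Travel of the button in m: 0 released, 0.006 fully down (spring, about 4 N); it comes back by itself.
- jar: Bystander: short round jar, 60 mm diameter, 75 mm high, blue lid, right of the dock's bay. Origin: centre of its underside.
- tip_box: Bystander: black and blue box 122 x 84 x 75 mm. Origin: centre of its underside.
- plate: Bystander: white well plate 127 x 85 x 14 mm. Origin: centre of its underside.
- tube_rack: Bystander: blue rack 100 x 200 mm with capped tubes, 100 mm high. Origin: centre of its underside.
- beaker: Bystander: open glass beaker 70 mm diameter, 90 mm high. Origin: centre of its underside.

How it is judged:
By the outcome, as a careful person would: the job done as asked, in the order asked, and still so for the second after the job is handed in, with the robot touching nothing.
It also fails if it takes over 64 s, if anything falls off the work surface, if the arm or the gripper's body presses on something with over 40 N, if the wrist force passes 120 N, or if a joint passes its speed limit or range.

## Working session

There is one attempt and no reset: what is moved stays moved. The work goes in short steps, Python scripts to look and compute and a tool call to move; the robot and the scene stay as the last step left them, time stands still between calls to the robot, and variables do not carry over. Pictures are saved under pics/ and viewed, at most 10 in all, crops included, and the job is handed in when it is done.

Besides the shell and the picture viewer there is one more tool, called as name([rows], argument=value, ...), one row to a line, values as JSON. step_arm: Moves the arm, as the interface text tells. Its arguments: {"type":"object","properties":{"targets":{"type":"array","items":{"type":"array"}},"grip_force":{"type":"number"}},"required":["targets"]}

```bash
ls; mkdir -p pics; cat > h.py <<'E'
import numpy as np, cv2
from workcell import *
from scipy.spatial.transform import Rotation as Ro
def ray(cam,rc,cal=None):
    c=cal or calibration(cam)
    p=cv2.undistortPoints(np.array([[[rc[1],rc[0]]]],float),np.array(c["camera_matrix"]),np.array(c["dist_coeffs"]))[0,0]
    R=np.array(c["R"]);t=np.array(c["t"])
    return -R.T@t, R.T@np.array([p[0],p[1],1])
def atz(cam,rc,z,cal=None):
    o,d=ray(cam,rc,cal); return o+d*(z-o[2])/d[2]
def tri(rs):
    A=0;b=0
    for o,d in rs:
        d=d/np.linalg.norm(d);P=np.eye(3)-np.outer(d,d);A=A+P;b=b+P@o
    X=np.linalg.solve(A,b)
    return X,[np.linalg.norm((np.eye(3)-np.outer(d,d)/(d@d))@(X-o)) for o,d in rs]
E
python3 - <<'E'
from h import *
s=read_state();print({k:np.round(v,3) for k,v in s.items()},nose_length)
np.set_printoptions(precision=4,suppress=True)
T={}
for cam in ["scene","side"]:
    im=read_camera(cam);cv2.imwrite(f"pics/{cam}0.png",im[:,:,::-1])
    for q in ["wash_bottle","amber_bottle","seat","confirm_top","jar","dock","tip_box","plate","tube_rack","beaker"]:
        r=tip_of(cam,q)
        for e in r[:2]:print(cam,q,round(e["score"],2),np.round(e["at"],1),atz(cam,e["at"],0.05 if q=="confirm_top" else 0))
        if r:T.setdefault(q,[]).append(ray(cam,r[0]["at"]))
for q,v in T.items():
    if len(v)>1:print(q,*tri(v))
E
```

```text
pics
{'time': np.float64(0.0), 'q': array([ 1.099,  0.265,  1.605, -0.   ,  1.274, -0.037]), 'joint_vel': array([ 0.   ,  0.001, -0.001,  0.001, -0.001,  0.   ]), 'joint_torque': array([ 0.0000e+00, -5.1510e+01, -3.6732e+01, -0.0000e+00,  1.3000e-02,
        0.0000e+00]), 'tool_pos': array([0.284, 0.612, 0.303]), 'tcp_rot': array([-0.677, -3.067,  0.004]), 'wrist_force': array([-0.339, -0.829,  0.841]), 'torque': array([-0.052, -0.056, -0.014]), 'grip_force': np.float64(0.0), 'width': np.float64(0.999)} 0.0726
scene wash_bottle 0.72 [244.5 245. ] [ 0.491 -0.129  0.   ]
scene amber_bottle 0.84 [204.3 297.5] [0.4843 0.1017 0.    ]
scene seat 0.73 [248.3 310.5] [ 0.6371 -0.0213 -0.    ]
scene confirm_top 0.43 [205.2 345.7] [0.6316 0.1419 0.05  ]
scene jar 0.62 [284.  261.6] [ 0.6276 -0.2053  0.    ]
scene dock 0.9 [248.3 316.7] [ 0.6499 -0.0101  0.    ]
scene tip_box 0.84 [281.6 145.2] [ 0.3963 -0.399   0.    ]
scene plate 0.97 [325.4 162. ] [ 0.5421 -0.4583  0.    ]
scene tube_rack 0.85 [173.4 394.3] [0.6173 0.4325 0.    ]
scene tube_rack 0.72 [246.9 316.3] [ 0.6455 -0.0065 -0.    ]
sc
[... 1013 characters left out ...]
6467 0.1143 0.0655] [np.float64(0.007872339074346217), np.float64(0.007872339074346113)]
jar [ 0.627  -0.2042 -0.0004] [np.float64(0.0007618305198266882), np.float64(0.0007618305198266846)]
dock [ 0.6462 -0.0042 -0.0044] [np.float64(0.0016871585752092455), np.float64(0.0016871585752094881)]
tip_box [ 0.3974 -0.402  -0.0004] [np.float64(0.0028698712414810183), np.float64(0.0028698712414811185)]
plate [ 0.5368 -0.4573 -0.0081] [np.float64(0.0019133941399888956), np.float64(0.0019133941399888746)]
tube_rack [0.621  0.4273 0.0082] [np.float64(0.0032998722289100963), np.float64(0.003299872228910109)]
beaker [0.4036 0.4133 0.006 ] [np.float64(0.014924508638339136), np.float64(0.01492450863833923)]
```

```bash
python3 -c "
import cv2
for n,(x,y,w,h) in dict(scene=(180,120,270,200),side=(190,120,220,200)).items():
    i=cv2.imread(f'pics/{n}0.png')[y:y+h,x:x+w];cv2.imwrite(f'pics/{n}0c.png',cv2.resize(i,None,fx=2.9,fy=2.9,interpolation=2))
"
```

```text
(no output)
```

View pics/scene0c.png

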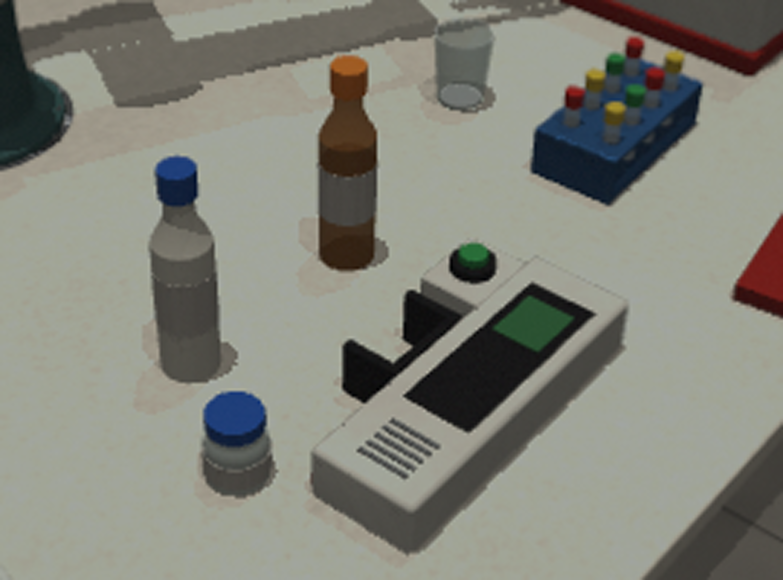

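View pics/side0c.png

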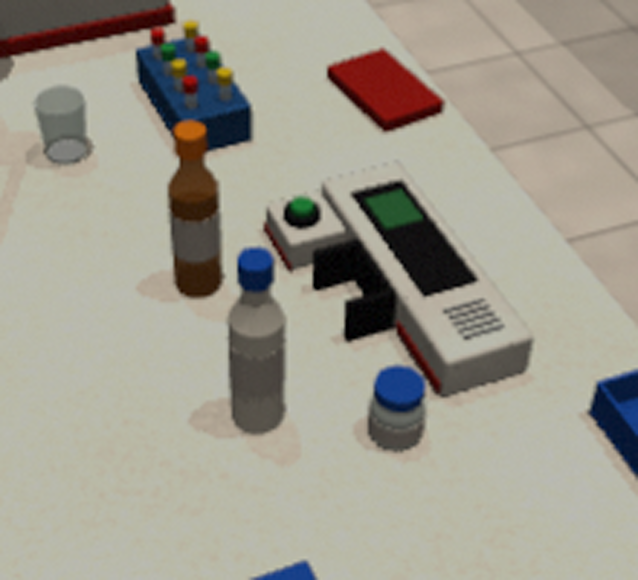

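The pictures agree with the networks: the white bottle is on the right (scene crop 190,375), amber on the left, the button at (474,250) and the bay mouth at about (345–405, 290–345). Next I'll fit the dock pose to its corners.

```bash
cat > fit.py <<'E'
from h import *
from scipy.optimize import least_squares
np.set_printoptions(precision=4,suppress=True)
S={(39,-170,60):(312,456),(149,-170,60):(410,512),(149,170,60):(628,302),(39,170,60):(532,257),(-22,-46,60):(348,344),(-22,46,60):(409,292)}
D={(39,170,60):(324,180),(149,170,60):(400,161),(149,-170,60):(530,338),(39,-170,60):(438,354),(-22,46,60):(314,257),(-22,-46,60):(346,305)}
obs=[]
for cam,M,off in(("scene",S,(180,120)),("side",D,(190,120))):
    c=calibration(cam)
    for p,u in M.items():obs.append((c,np.array(p)/1e3,np.array(u)/2.9+off))
def res(v):
    r=[]
    for c,p,u in obs:
        R=Ro.from_euler('z',v[2]).as_matrix();X=R@p+[v[0],v[1],0]
        q=cv2.projectPoints(X[None],cv2.Rodrigues(np.array(c["R"]))[0],np.array(c["t"]),np.array(c["camera_matrix"]),np.array(c["dist_coeffs"]))[0][0,0]
        r+=list(q-u)
    return np.array(r)
f=least_squares(res,[.645,-.005,0],loss='soft_l1')
print(f.x);print(res(f.x).reshape(-1,2))
print("button top scene/side", tri([ray("scene",(250/2.9+120,474/2.9+180)),ray("side",(205/2.9+120,301/2.9+190))]))
R=Ro.from_euler('z',f.x[2]).as_matrix()
print("pred button",R@[-.003,.1275,0]+[*f.x[:2],0])
print("wash in dock",R.T@(np.array([.489,-.130,0])-[*f.x[:2],0]))
# bottle axis from cut_out caps
for q in("wash_bottle","amber_bottle"):
    rs=[]
    for cam in("scene","side"):
        read_camera(cam);e=cut_out(cam,q)[0];l,t,r,b=e["extent"];print(q,cam,e["score"],e["extent"])
        c=calibration(cam)
        m=e["region"]
        def rb(v):
            X=[]
            for a in np.linspace(0,6.28,40):
                for rad,z in((.029,0),(.029,.15),(.018,.23),(.018,.2)):X.append([v[0]+rad*np.cos(a),v[1]+rad*np.sin(a),z])
            p=cv2.projectPoints(np.array(X),cv2.Rodrigues(np.array(c["R"]))[0],np.array(c["t"]),np.array(c["camera_matrix"]),np.array(c["dist_coeffs"]))[0][:,0]
            return np.r_[p.min(0),p.max(0)+0]-np.array([l,t,r,b])
        g=least_squares(rb,[.489,-.13]if q[0]=='w'else[.487,.094]);print(g.x,g.fun)
E
python3 fit.py
```

```text
[ 0.6473 -0.014   0.0215]
[[-2.1734 -2.5427]
 [-0.1485  0.1788]
 [ 0.809  -0.404 ]
 [ 0.1899 -1.2218]
 [-1.6436 -0.9911]
 [-1.3599 -0.4195]
 [-0.5822 -0.4932]
 [ 0.445  -0.8293]
 [ 3.1474 -0.8493]
 [ 3.7876  3.0347]
 [ 0.8841 -1.8605]
 [ 0.9796 -0.9382]]
button top scene/side (array([0.6385, 0.1193, 0.0613]), [np.float64(0.002017256466705587), np.float64(0.002017256466705772)])
pred button [0.6416 0.1134 0.    ]
wash in dock [-0.1608 -0.1125  0.    ]
wash_bottle scene 0.8 [231.4, 175.0, 256.8, 250.7]
[ 0.4948 -0.1285] [ 0.2068 -1.7727 -0.2293  1.6093]
wash_bottle side 0.6 [269.1, 205.1, 289.3, 267.8]
[ 0.4945 -0.1285] [ 0.2354 -1.2851 -0.2397  1.2179]
amber_bottle scene 0.87 [291.1, 136.7, 307.4, 211.8]
[0.4913 0.0998] [-2.0675  0.0609  2.0637 -0.1581]
amber_bottle side 0.74 [247.8, 161.4, 268.9, 223.1]
[0.4984 0.0896] [ 1.1195 -0.0506 -1.1989  0.102 ]
```

```bash
cat >> h.py <<'E'
np.set_printoptions(precision=4,suppress=True)
def pose():
    s=read_state();return np.array(s["tool_pos"]),Ro.from_rotvec(s["tcp_rot"])
def go(p,R=None):
    "prints turn first, then shift in tool axes after the turn"
    p0,R0=pose();R=R or R0
    rv=(R0.inv()*R).as_rotvec();d=R.inv().apply(np.array(p)-p0)*1000
    print("turn",np.round(rv,3),"deg",round(np.degrees(np.linalg.norm(rv)),1),"rows",round(np.linalg.norm(rv)/.122,1),"| shift",np.round(d,1),"len",np.linalg.norm(d).round(1))
def tool(yaw,tilt,flip=1):
    "tool z: horizontal heading yaw, tilted from down by tilt; tool y horizontal, flip sign"
    z=np.array([np.sin(tilt)*np.cos(yaw),np.sin(tilt)*np.sin(yaw),-np.cos(tilt)])
    y=flip*np.array([-np.sin(yaw),np.cos(yaw),0]);x=np.cross(y,z)
    return Ro.from_matrix(np.c_[x,y,z])
E
python3 - <<'E'
from h import *
p,R=pose();print(R.as_matrix())
c=calibration("wrist");Rc=np.array(c["R"]);o=-Rc.T@np.array(c["t"])
print("cam in tool",R.inv().apply(o-p),"axis",R.inv().apply(Rc[2]))
for f in(1,-1):print(f,tool(0,0,f).as_matrix())
go([.284,.612,.42]); go([.52,-.04,.42]);
E
```

```text
[[-0.9069  0.4213  0.    ]
 [ 0.4213  0.9069 -0.    ]
 [-0.     -0.     -1.    ]]
cam in tool [ 0.0701 -0.0003 -0.0699] axis [-0.2746 -0.0006  0.9616]
1 [[-1.  0.  0.]
 [ 0.  1.  0.]
 [ 0.  0. -1.]]
-1 [[ 1.  0.  0.]
 [ 0. -1.  0.]
 [ 0.  0. -1.]]
turn [0. 0. 0.] deg 0.0 rows 0.0 | shift [   0.2   -0.3 -116.1] len 116.1
turn [0. 0. 0.] deg 0.0 rows 0.0 | shift [-488.5 -492.2 -116.1] len 703.1
```

step_arm([
  [[0, 0, -0.114], [0, 0, -29], 50],
  [[0, 0, -0.114], [0, 0, -29], 50],
  [[0, 0, -0.114], [0, 0, -29], 50],
  [[0, 0, -0.114], [0, 0, -29], 50],
])

```text
time: 1.83
tool_pos: [0.2842, 0.612, 0.4209]
tcp_rot: [0.042, -3.141, 0.001]
wrist_force: [0.4, -0.5, 0.6]
width: 0.59
grip_force: 0.0
```

step_arm([
  [[0, 0, 0], [-13, -38, 0], 50],
  [[0, 0, 0], [-13, -38, 0], 50],
  [[0, 0, 0], [-13, -38, 0], 50],
  [[0, 0, 0], [-13, -38, 0], 50],
  [[0, 0, 0], [-13, -38, 0], 50],
])

```text
time: 2.25
tool_pos: [0.3535, 0.422, 0.42]
tcp_rot: [-0.035, 3.141, 0.0]
wrist_force: [0.3, -0.1, -0.5]
width: 0.587
grip_force: 0.0
```

step_arm([
  [[0, 0, 0], [-13, -38, 0], 50],
  [[0, 0, 0], [-13, -38, 0], 50],
  [[0, 0, 0], [-13, -38, 0], 50],
  [[0, 0, 0], [-13, -38, 0], 50],
  [[0, 0, 0], [-13, -38, 0], 50],
])

```text
time: 2.67
tool_pos: [0.4224, 0.2332, 0.4202]
tcp_rot: [-0.034, 3.141, 0.001]
wrist_force: [0.5, 0.6, 0.0]
width: 0.587
grip_force: 0.0
```

step_arm([
  [[0, 0, 0], [-13, -38, 0], 50],
  [[0, 0, 0], [-13, -38, 0], 50],
  [[0, 0, 0], [-13, -38, 0], 50],
  [[0, 0, 0], [-13, -38, 0], 50],
  [[0, 0, 0], [-13, -38, 0], 50],
])

```text
time: 3.08
tool_pos: [0.4915, 0.0445, 0.4203]
tcp_rot: [-0.033, 3.14, 0.0]
wrist_force: [0.4, -0.0, 0.8]
width: 0.585
grip_force: 0.0
```

step_arm([
  [[0, 0, 0], [-13, -38, 0], 50],
  [[0, 0, 0], [-8, -24, 0], 50],
  [[0, 0, 0], [0, 0, 0], 50],
  [[0, 0, 0], [0, 0, 0], 50],
  [[0, 0, 0], [0, 0, 0], 50],
])

```text
time: 3.5
tool_pos: [0.5135, -0.0148, 0.4198]
tcp_rot: [0.033, -3.141, -0.001]
wrist_force: [0.1, -0.4, 0.3]
width: 0.588
grip_force: 0.0
```

```bash
python3 - <<'E'
from h import *
print(read_state()["q"])
c=calibration("wrist");im=read_camera("wrist");cv2.imwrite("pics/w1.png",im[:,:,::-1])
for q,z in dict(wash_bottle=0,amber_bottle=0,seat=0,confirm_top=.057,dock=0,jar=0).items():
    for e in tip_of("wrist",q)[:2]:print(q,round(e["score"],2),np.round(e["at"],1),atz("wrist",e["at"],z,c))
import workcell;print(workcell.nose_length if not callable(workcell.nose_length) else workcell.nose_length())
E
```

```text
[-0.0776 -0.0961  1.7821  0.0007  1.4559 -1.6692]
wash_bottle 0.57 [139.2 190.9] [ 0.4871 -0.1299  0.    ]
amber_bottle 0.88 [147.6 362.4] [0.4936 0.099  0.    ]
confirm_top 0.82 [266.4 379.7] [0.6398 0.1211 0.057 ]
jar 0.97 [234.1 146.9] [ 0.6224 -0.1991  0.    ]
0.0726
```

View pics/w1.png

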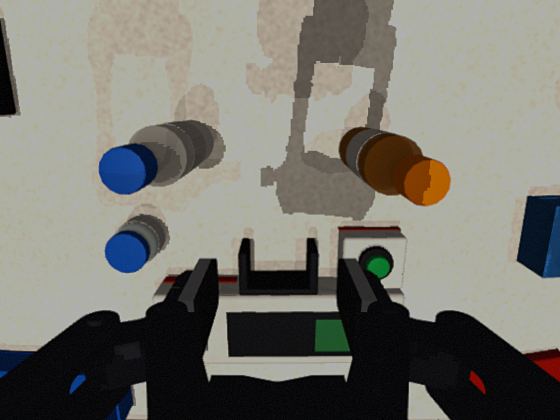

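```bash
python3 - <<'E'
from h import *
im=cv2.imread("pics/w1.png")[215:305,140:420];cv2.imwrite("pics/w1c.png",cv2.resize(im,None,fx=2.8,fy=2.8,interpolation=2))
for n,cr,z in(("mouthR out",(239,239),.06),("mouthL out",(318,239),.06),("caseR",(154,293),.06),("blk front L",(404,235),.045),("blk front R",(340,235),.045),("stopR",(250,270),.06),("stopL",(307,270),.06)):
    print(n,atz("wrist",(cr[1],cr[0]),z)[:2])
E
```

```text
mouthR out [ 0.6049 -0.0602]
mouthL out [0.6026 0.039 ]
caseR [ 0.6838 -0.1736]
blk front L [0.6003 0.1529]
blk front R [0.6021 0.0692]
stopR [ 0.6471 -0.0464]
stopL [0.6455 0.0271]
```

View pics/w1c.png

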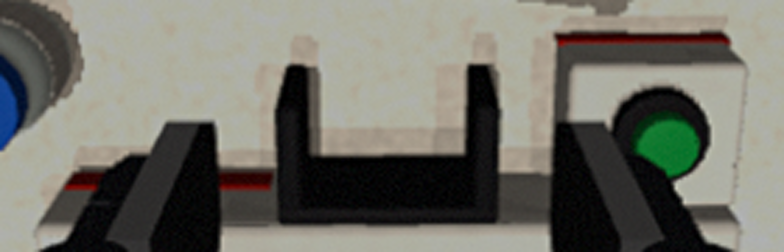

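```bash
python3 - <<'E'
from h import *
from scipy.optimize import least_squares
c=calibration("wrist")
M=[((-22,-40,0),(308,65)),((-22,40,0),(470,65)),((-22,-52,0),(285,65)),((-22,52,0),(493,65)),((29,-40,0),(313,157)),((29,40,0),(467,157)),((-36,85,0),(557,37)),((-36,170,0),(728,37)),((-36,85,45),(571,66)),((-36,170,45),(746,66))]
def proj(X):return cv2.projectPoints(X,cv2.Rodrigues(np.array(c["R"]))[0],np.array(c["t"]),np.array(c["camera_matrix"]),np.array(c["dist_coeffs"]))[0][:,0]
def res(v,ix=range(len(M))):
    X=Ro.from_euler('z',v[2]).apply(np.array([M[i][0] for i in ix])/1e3)+[v[0],v[1],0]
    return (proj(X)-np.array([M[i][1] for i in ix])/2.8-[140,215]).ravel()
f=least_squares(res,[.645,-.01,.02],loss='soft_l1');print(f.x);print(res(f.x).reshape(-1,2))
x,y,a=f.x
print("button",Ro.from_euler('z',a).apply([-.003,.1275,0])+[x,y,0])
# wash bottle outline fit
e=cut_out("wrist","wash_bottle")[0];m=e["region"];print(e["score"],e["extent"])
def sil(v):
    t=np.linspace(0,6.28,48);im=np.zeros((420,560),np.uint8)
    L=[(.029,0),(.029,.15),(.0125,.185),(.0125,.2),(.018,.2),(.018,.23)]
    P=[proj(np.c_[v[0]+r*np.cos(t),v[1]+r*np.sin(t),0*t+z]) for r,z in L]
    for A,B in zip(P,P[1:]):cv2.fillConvexPoly(im,cv2.convexHull(np.r_[A,B].astype(np.float32)).round().astype(np.int32),1)
    return im>0
best=max(((sil((X,Y))&m).sum()/(sil((X,Y))|m).sum(),X,Y) for X in np.arange(.478,.505,.0015) for Y in np.arange(-.142,-.115,.0015))
print(best)
w=np.array([*best[1:],0]);print("dock frame",Ro.from_euler('z',-a).apply(w-[x,y,0]))
E
```

```text
[ 0.6468 -0.0087  0.0314]
[[ 0.942   0.1651]
 [-0.9756 -0.2988]
 [ 0.7758  0.2289]
 [-0.8033 -0.374 ]
 [ 0.1774 -0.1112]
 [-0.4064 -0.5513]
 [-0.251   0.1421]
 [-1.9255 -0.4303]
 [ 0.3314  0.9338]
 [ 2.5252  0.2526]]
button [0.6398 0.1187 0.    ]
0.62 [96.9, 118.6, 215.2, 196.2]
(np.float64(0.9669117647058824), np.float64(0.49), np.float64(-0.12699999999999997))
dock frame [-0.1604 -0.1133  0.    ]
```

```bash
python3 - <<'E'
from h import *
go([.409,-.1625,.40],tool(.40,.70))
E
```

```text
turn [-0.132 -0.691 -0.362] deg 45.3 rows 6.5 | shift [130.7 -95.7 -83.9] len 182.4
```

step_arm([
  [[-0.019, -0.099, -0.052], [0, 0, 0], 50],
  [[-0.019, -0.099, -0.052], [0, 0, 0], 50],
  [[-0.019, -0.099, -0.052], [0, 0, 0], 50],
  [[-0.019, -0.099, -0.052], [0, 0, 0], 50],
  [[-0.019, -0.099, -0.052], [0, 0, 0], 50],
])

```text
time: 4.32
tool_pos: [0.5137, -0.0146, 0.4208]
tcp_rot: [-0.382, 2.612, 0.134]
wrist_force: [-0.3, 0.3, -0.8]
width: 0.585
grip_force: 0.0
```

step_arm([
  [[-0.019, -0.099, -0.052], [0, 0, 0], 50],
  [[-0.019, -0.099, -0.052], [0, 0, 0], 50],
  [[0, 0, 0], [26, -19, -17], 50],
  [[0, 0, 0], [26, -19, -17], 50],
  [[0, 0, 0], [26, -19, -17], 50],
])

```text
time: 4.73
tool_pos: [0.4573, -0.0635, 0.4248]
tcp_rot: [-0.434, 2.451, 0.135]
wrist_force: [0.9, -1.2, -0.3]
width: 0.589
grip_force: 0.0
```

step_arm([
  [[0, 0, 0], [26, -19, -17], 50],
  [[0, 0, 0], [26, -19, -17], 50],
  [[0, 0, 0], [0, 0, 0], 50],
  [[0, 0, 0], [0, 0, 0], 50],
])

```text
time: 5.07
tool_pos: [0.4243, -0.0862, 0.4339]
tcp_rot: [-0.39, 2.484, 0.099]
wrist_force: [0.4, 0.2, -0.5]
width: 0.587
grip_force: 0.0
```

```bash
python3 - <<'E'
from h import *
p,R=pose();print(p,R.as_matrix()[:,2],read_state()["q"])
go([.409,-.1625,.40],tool(.40,.70));go([.409,-.1625,.12],tool(.40,.70))
E
```

```text
[ 0.4243 -0.0862  0.4339] [ 0.5665  0.161  -0.8082] [-0.5358 -0.5505  2.1752  0.4987  1.1064 -2.5515]
turn [-0.075 -0.072 -0.062] deg 6.9 rows 1.0 | shift [ 55.4 -64.3  -2.3] len 84.9
turn [-0.075 -0.072 -0.062] deg 6.9 rows 1.0 | shift [235.7 -64.3 211.8] len 323.4
```

step_arm([
  [[0, 0, 0.12], [0, 0, 0], 40],
  [[0, 0, 0.12], [0, 0, 0], 40],
  [[0, 0, 0.12], [0, 0, 0], 40],
  [[0, 0, 0.12], [0, 0, 0], 40],
  [[0, 0, 0.12], [0, 0, 0], 40],
])

```text
time: 5.48
tool_pos: [0.425, -0.0852, 0.4324]
tcp_rot: [0.371, 2.522, 0.344]
wrist_force: [-0.9, 1.0, 0.5]
width: 0.466
grip_force: 0.0
```

step_arm([
  [[0, 0, 0.12], [0, 0, 0], 40],
  [[0, 0, 0.12], [0, 0, 0], 40],
  [[0, 0, 0.12], [0, 0, 0], 40],
  [[0, 0, 0.12], [0, 0, 0], 40],
  [[0, 0, 0.12], [0, 0, 0], 40],
])

```text
time: 5.9
tool_pos: [0.4251, -0.0851, 0.4324]
tcp_rot: [1.129, 2.361, 0.566]
wrist_force: [-0.9, -0.5, 0.9]
width: 0.47
grip_force: 0.0
```

step_arm([
  [[0, 0, 0.12], [0, 0, 0], 40],
  [[0, 0, 0.12], [0, 0, 0], 40],
  [[0, 0, 0.12], [0, 0, 0], 40],
  [[0, 0, 0.12], [0, 0, 0], 40],
  [[0, 0, 0.12], [0, 0, 0], 40],
])

```text
time: 6.32
tool_pos: [0.4251, -0.0851, 0.4324]
tcp_rot: [1.846, 1.997, 0.756]
wrist_force: [-0.6, -0.3, 0.1]
width: 0.465
grip_force: 0.0
```

step_arm([
  [[0, 0, 0.12], [0, 0, 0], 40],
  [[0, 0, 0.12], [0, 0, 0], 40],
  [[0, 0, 0.12], [0, 0, 0], 40],
  [[0, 0, 0.12], [0, 0, 0], 40],
  [[0, 0, 0.12], [0, 0, 0], 40],
])

```text
time: 6.73
tool_pos: [0.4251, -0.0851, 0.4323]
tcp_rot: [2.471, 1.43, 0.9]
wrist_force: [0.7, 0.9, 0.1]
width: 0.472
grip_force: 0.0
```

step_arm([
  [[0, 0, 0.12], [0, 0, 0], 40],
  [[0, 0, 0.12], [0, 0, 0], 40],
  [[0, 0, 0.12], [0, 0, 0], 40],
  [[0, 0, 0.12], [0, 0, 0], 40],
  [[0, 0, 0], [0, 0, 0], 40],
])

```text
time: 7.15
tool_pos: [0.425, -0.0852, 0.4324]
tcp_rot: [2.865, 0.843, 0.969]
wrist_force: [-0.4, -0.2, -0.6]
width: 0.468
grip_force: 0.0
```

```bash
python3 - <<'E'
from h import *
p,R=pose();print(p,read_state()["q"])
go([.425,-.1963,.32],tool(.8,.70,-1))
E
```

```text
[ 0.425  -0.0852  0.4324] [-0.533  -0.5474  2.1757  0.4989  1.1062  0.3315]
turn [ 0.303  0.115 -0.121] deg 19.8 rows 2.8 | shift [-133.3   77.4   34.6] len 158.0
```

step_arm([
  [[0.101, 0.038, -0.04], [0, 0, 0], 40],
  [[0.101, 0.038, -0.04], [0, 0, 0], 40],
  [[0.101, 0.038, -0.04], [0, 0, 0], 40],
])

```text
time: 7.4
tool_pos: [0.4247, -0.0851, 0.4338]
tcp_rot: [-2.503, -1.074, -0.918]
wrist_force: [0.3, 0.7, -0.8]
width: 0.466
grip_force: 0.0
```

step_arm([
  [[0, 0, 0], [-33, 19, 8.5], 40],
  [[0, 0, 0], [-33, 19, 8.5], 40],
  [[0, 0, 0], [-33, 19, 8.5], 40],
  [[0, 0, 0], [-33, 19, 8.5], 40],
  [[0, 0, 0], [0, 0, 0], 40],
])

```text
time: 7.82
tool_pos: [0.4228, -0.1979, 0.3152]
tcp_rot: [-2.51, -1.058, -0.907]
wrist_force: [-0.5, -0.1, -0.5]
width: 0.468
grip_force: 0.0
```

```bash
python3 - <<'E'
from h import *
p,R=pose();print(p,read_state()["q"])
go([.425,-.1963,.072],tool(.8,.70,-1))
E
```

```text
[ 0.4228 -0.1979  0.3152] [-0.8806 -0.1456  2.1361  0.7162  1.3231 -0.3525]
turn [-0.004  0.004 -0.004] deg 0.4 rows 0.1 | shift [-154.6    0.4  187.7] len 243.2
```

step_arm([
  [[0, 0, 0], [-24, 0, 29], 40],
  [[0, 0, 0], [-24, 0, 29], 40],
  [[0, 0, 0], [-24, 0, 29], 40],
  [[0, 0, 0], [-24, 0, 29], 40],
])

```text
time: 8.15
tool_pos: [0.4255, -0.1952, 0.1709]
tcp_rot: [-2.511, -1.069, -0.917]
wrist_force: [0.8, -0.6, 0.2]
width: 0.463
grip_force: 0.0
```

step_arm([
  [[0, 0, 0], [-24, 0, 29], 40],
  [[0, 0, 0], [-14, 0, 17], 40],
  [[0, 0, 0], [-12, 0, 15], 40],
  [[0, 0, 0], [0, 0, 0], 40],
  [[0, 0, 0], [0, 0, 0], 40],
])

```text
time: 8.57
tool_pos: [0.4257, -0.194, 0.0925]
tcp_rot: [-2.509, -1.064, -0.914]
wrist_force: [-0.6, -0.7, 0.4]
width: 0.472
grip_force: 0.0
```

```bash
python3 - <<'E'
from h import *
p,R=pose();print(p,read_state()["q"])
go([.425,-.1963,.072],tool(.8,.70,-1))
a=read_camera("side")[170:300,200:360,::-1];b=read_camera("scene")[150:280,170:330,::-1]
cv2.imwrite("pics/d1.png",cv2.resize(np.hstack([a,b]),None,fx=2.5,fy=2.5,interpolation=2))
# project tip for lengths
for cam,o in(("side",(200,170)),("scene",(170,150))):
    c=calibration(cam)
    for L in(.065,.073,.08):
        q=cv2.projectPoints((p+R.apply([0,0,L]))[None],cv2.Rodrigues(np.array(c["R"]))[0],np.array(c["t"]),np.array(c["camera_matrix"]),np.array(c["dist_coeffs"]))[0][0,0]
        print(cam,L,(q-o)*2.5+([400,0] if cam=="scene" else 0))
E
```

```text
[ 0.4257 -0.194   0.0925] [-0.8714  0.1933  2.2969  0.8916  0.9652 -0.7481]
turn [-0.001  0.001  0.002] deg 0.2 rows 0.0 | shift [-14.8   1.1  14.3] len 20.6
side 0.065 [177.8903 236.1994]
side 0.073 [179.7753 236.5314]
side 0.08 [181.4069 236.8188]
scene 0.065 [538.9501 208.991 ]
scene 0.073 [544.1349 212.9201]
scene 0.08 [548.6475 216.3393]
```

View pics/d1.png

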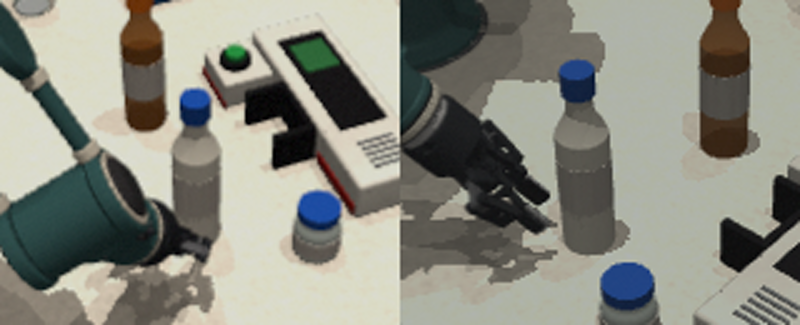

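step_arm([
  [[0, 0, 0], [-7, 0.5, 8], 40],
  [[0, 0, 0], [-5, 0.5, 6], 40],
  [[0, 0, 0], [0, 0, 0], 40],
])

```text
time: 8.92
tool_pos: [0.4259, -0.1958, 0.0738]
tcp_rot: [-2.512, -1.063, -0.914]
wrist_force: [-1.2, 0.8, 0.5]
width: 0.469
grip_force: 0.0
```

step_arm([
  [[0, 0, 0], [3.8, 0, 3.2], 40],
  [[0, 0, 0], [3.8, 0, 3.2], 40],
  [[0, 0, 0], [3.8, 0, 3.2], 40],
  [[0, 0, 0], [0, 0, 0], 40],
])

```text
time: 9.25
tool_pos: [0.4371, -0.1845, 0.0747]
tcp_rot: [-2.511, -1.064, -0.915]
wrist_force: [-0.1, 0.2, 0.6]
width: 0.473
grip_force: 0.0
```

```bash
cat > bot.py <<'E'
from h import *
DK=np.array([.6468,-.0087,0]);DA=.0314
def sil(c,v):
    t=np.linspace(0,6.28,48);im=np.zeros((420,560),np.uint8)
    L=[(.029,0),(.029,.15),(.0125,.185),(.0125,.2),(.018,.2),(.018,.23)]
    P=[cv2.projectPoints(np.c_[v[0]+r*np.cos(t),v[1]+r*np.sin(t),0*t+z],cv2.Rodrigues(np.array(c["R"]))[0],np.array(c["t"]),np.array(c["camera_matrix"]),np.array(c["dist_coeffs"]))[0][:,0] for r,z in L]
    for A,B in zip(P,P[1:]):cv2.fillConvexPoly(im,cv2.convexHull(np.r_[A,B].astype(np.float32)).round().astype(np.int32),1)
    return im>0
def bottle(g,cams=("scene","side"),q="wash_bottle"):
    "silhouette fit; upper 60% only weighted by mask"
    out=[]
    for cam in cams:
        c=calibration(cam);read_camera(cam);r=cut_out(cam,q)
        if not r:print(cam,"none");continue
        m=r[0]["region"];best=(0,)
        for st,w in((.006,.03),(.0015,.006)):
            b0=best[1:] or g
            best=max(((sil(c,(X,Y))&m).sum()/(sil(c,(X,Y))|m).sum(),X,Y) for X in np.arange(b0[0]-w,b0[0]+w+1e-6,st) for Y in np.arange(b0[1]-w,b0[1]+w+1e-6,st))
        out.append(best);d=Ro.from_euler('z',-DA).apply(np.array([*best[1:],0])-DK)
        print(q,cam,round(r[0]["score"],2),np.round(best,4),"dock",d[:2])
    return out
def tip():
    p,R=pose();t=p+R.apply([0,0,.076]);z=R.as_matrix()[:,2];h=z*[1,1,0]/np.hypot(z[0],z[1])
    print("tcp",p,"tip",t,"heading",np.arctan2(h[1],h[0]).round(3),"nest40",(t+h*.0294)[:2])
E
python3 - <<'E'
from bot import *
tip();bottle((.492,-.128))
E
```

```text
tcp [ 0.4371 -0.1845  0.0747] tip [ 0.4712 -0.1495  0.0165] heading 0.798 nest40 [ 0.4917 -0.1285]
wash_bottle scene 0.58 [ 0.8877  0.492  -0.128 ] dock [-0.1585 -0.1144]
wash_bottle side 0.63 [ 0.8554  0.492  -0.128 ] dock [-0.1585 -0.1144]
```

step_arm([
  [[0, 0, 0], [2, -0.3, 1.7], 40],
  [[0, 0, 0], [3, -0.5, 2.5], 40],
  [[0, 0, 0], [4, -0.7, 3.4], 40],
  [[0, 0, 0], [5, -0.8, 4.2], 40],
  [[0, 0, 0], [5, -0.8, 4.2], 40],
])

```text
time: 9.87
tool_pos: [0.452, -0.1652, 0.0744]
tcp_rot: [-2.512, -1.063, -0.915]
wrist_force: [-1.5, -1.5, 0.4]
width: 0.468
grip_force: 1.6
```

```bash
python3 - <<'E'
from bot import *
tip();bottle((.506,-.112))
E
```

```text
tcp [ 0.452  -0.1652  0.0744] tip [ 0.4862 -0.1303  0.0162] heading 0.796 nest40 [ 0.5067 -0.1093]
wash_bottle scene 0.75 [ 0.     0.542 -0.076] dock [-0.1069 -0.064 ]
wash_bottle side 0.78 [ 0.7377  0.506  -0.0985] dock [-0.1435 -0.0853]
```

```bash
python3 - <<'E'
from h import *
a=read_camera("side")[150:290,210:350,::-1];b=read_camera("scene")[140:280,190:330,::-1];w=read_camera("wrist")[::3,::3,::-1][:140,:]
im=np.hstack([a,b]);cv2.imwrite("pics/d2.png",np.vstack([cv2.resize(im,None,fx=2.1,fy=2.1,interpolation=2),cv2.resize(w,(588,300))]))
for q in["wash_bottle"]:
    for cam in("scene","side"):
        read_camera(cam);print(cam,[(round(e["score"],2),np.round(e["extent"])) for e in cut_out(cam,q)])
E
```

```text
scene [(0.64, array([241., 171., 264., 251.]))]
side [(0.76, array([270., 201., 292., 259.]))]
```

View pics/d2.png

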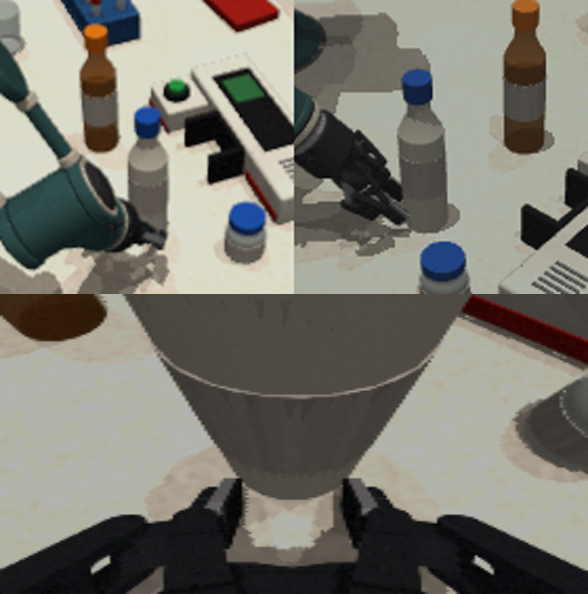

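step_arm([
  [[0, 0, 0], [5.5, -0.9, 4.6], 40],
  [[0, 0, 0], [6, -1, 5], 40],
  [[0, 0, 0], [6, -1, 5], 40],
  [[0, 0, 0], [6, -1, 5], 40],
  [[0, 0, 0], [6, -1, 5], 40],
])

```text
time: 10.83
tool_pos: [0.4752, -0.1333, 0.0743]
tcp_rot: [-2.511, -1.063, -0.914]
wrist_force: [-1.2, -1.9, -0.8]
width: 0.467
grip_force: 1.3
```

step_arm([
  [[0, 0, 0], [6, -1, 5], 40],
  [[0, 0, 0], [6, -1, 5], 40],
  [[0, 0, 0], [6, -1, 5], 40],
  [[0, 0, 0], [5, -0.8, 4.2], 40],
  [[0, 0, 0], [4, -0.7, 3.4], 40],
])

```text
time: 11.25
tool_pos: [0.4965, -0.105, 0.0744]
tcp_rot: [-2.511, -1.064, -0.915]
wrist_force: [-1.2, -1.0, -2.5]
width: 0.47
grip_force: 1.2
```

```bash
python3 - <<'E'
from bot import *
tip();bottle((.555,-.046),("scene","side"))
E
```

```text
tcp [ 0.4965 -0.105   0.0744] tip [ 0.5306 -0.07    0.0162] heading 0.798 nest40 [ 0.5511 -0.049 ]
scene none
wash_bottle side 0.63 [ 0.7696  0.5505 -0.052 ] dock [-0.0976 -0.0403]
```

step_arm([
  [[0, 0, 0], [5, -0.8, 4.2], 40],
  [[0, 0, 0], [6, -0.9, 5], 40],
  [[0, 0, 0], [6, -0.9, 5], 40],
  [[0, 0, 0], [6, -0.9, 5], 40],
  [[0, 0, 0], [6, -0.9, 5], 40],
])

```text
time: 11.87
tool_pos: [0.5198, -0.0751, 0.0745]
tcp_rot: [-2.512, -1.063, -0.915]
wrist_force: [-1.2, -2.2, 0.2]
width: 0.468
grip_force: 1.5
```

step_arm([
  [[0, 0, 0], [4, -0.7, 3.4], 40],
  [[0, 0, 0], [2.5, -0.4, 2.1], 40],
  [[0, 0, 0], [0, 0, 0], 40],
  [[0, 0, 0], [0, 0, 0], 40],
])

```text
time: 12.2
tool_pos: [0.5245, -0.0682, 0.0746]
tcp_rot: [-2.51, -1.064, -0.915]
wrist_force: [-0.2, -0.1, 0.4]
width: 0.468
grip_force: 0.0
```

```bash
python3 - <<'E'
from bot import *
tip();bottle((.58,-.012),("scene","side"))
E
```

```text
tcp [ 0.5245 -0.0682  0.0746] tip [ 0.5586 -0.0332  0.0164] heading 0.799 nest40 [ 0.5791 -0.0121]
scene none
wash_bottle side 0.69 [ 0.7515  0.5785 -0.009 ] dock [-0.0683  0.0018]
```

step_arm([
  [[0, 0, 0], [-8, 0, -6.7], 40],
  [[0, 0, 0], [-12, 0, -10], 40],
  [[0, 0, 0], [-11, 0, -9.3], 30],
  [[0, 0, 0], [0, 0, 0], 30],
])

```text
time: 12.73
tool_pos: [0.4948, -0.0994, 0.0742]
tcp_rot: [-2.513, -1.061, -0.914]
wrist_force: [-0.2, -0.3, -0.9]
width: 0.352
grip_force: 0.0
```

```bash
python3 - <<'E'
from bot import *
tip();go([.465,-.03,.0745]);go([.475,-.0148,.0745],tool(.0314,.7,-1));print(read_state()["q"])
E
```

```text
tcp [ 0.4948 -0.0994  0.0742] tip [ 0.5289 -0.0645  0.0159] heading 0.796 nest40 [ 0.5495 -0.0435]
turn [0. 0. 0.] deg 0.0 rows 0.0 | shift [ 22.4 -69.8  18.2] len 75.5
turn [-0.492  0.002  0.588] deg 43.9 rows 6.3 | shift [-12.9 -85.1 -11.3] len 86.8
[-0.6032  0.2211  2.3144  1.0694  0.8054 -0.6819]
```

step_arm([
  [[0, 0, 0], [7.5, -23.3, 6], 30],
  [[0, 0, 0], [7.5, -23.3, 6], 30],
  [[0, 0, 0], [7.5, -23.3, 6], 30],
])

```text
time: 12.98
tool_pos: [0.466, -0.0286, 0.0752]
tcp_rot: [-2.513, -1.061, -0.916]
wrist_force: [0.1, 0.3, -0.6]
width: 0.348
grip_force: 0.0
```

step_arm([
  [[-0.07, 0, 0.084], [0, 0, 0], 30],
  [[-0.07, 0, 0.084], [0, 0, 0], 30],
  [[-0.07, 0, 0.084], [0, 0, 0], 30],
  [[-0.07, 0, 0.084], [0, 0, 0], 30],
])

```text
time: 13.32
tool_pos: [0.4656, -0.0289, 0.075]
tcp_rot: [-2.798, -0.504, -1.019]
wrist_force: [1.1, -0.8, 0.6]
width: 0.352
grip_force: 0.0
```

step_arm([
  [[-0.07, 0, 0.084], [0, 0, 0], 30],
  [[-0.07, 0, 0.084], [0, 0, 0], 30],
  [[-0.07, 0, 0.084], [0, 0, 0], 30],
  [[0, 0, 0], [0, 0, 0], 30],
  [[0, 0, 0], [0, 0, 0], 30],
])

```text
time: 13.73
tool_pos: [0.4783, -0.0302, 0.0774]
tcp_rot: [-2.927, -0.113, -1.06]
wrist_force: [0.5, 0.2, 0.3]
width: 0.352
grip_force: 0.0
```

```bash
python3 - <<'E'
from bot import *
tip();go([.475,-.0148,.0745],tool(.0314,.7,-1));print(read_state()["q"])
bottle((.58,-.012),("scene","side","wrist"))
E
```

```text
Still running in the background as job /tmp/bash_jobs.1000/df3fb65a9afb (pid 1237). You'll get a notice when it ends.bot.py:7: RuntimeWarning: invalid value encountered in cast
  for A,B in zip(P,P[1:]):cv2.fillConvexPoly(im,cv2.convexHull(np.r_[A,B].astype(np.float32)).round().astype(np.int32),1)
```

```bash
kill -9 -- -$(cat /tmp/bash_jobs.1000/df3fb65a9afb/pid); cat /tmp/bash_jobs.1000/df3fb65a9afb/stdout; timeout 60 python3 - <<'E'
from bot import *
tip();go([.485,-.0145,.0745],tool(.0314,.7,-1));print(read_state()["q"],read_state()["time"])
bottle((.58,-.012),("scene","side"))
E
```

```text
tcp [ 0.4781 -0.0315  0.077 ] tip [ 0.5265 -0.0279  0.0186] heading 0.074 nest40 [ 0.5558 -0.0257]
turn [-0.027  0.006  0.032] deg 2.4 rows 0.3 | shift [  4.1 -16.8   6.7] len 18.5
[-0.2273 -0.0056  2.5701  2.0241  0.2124 -0.6963] 14.0333
wash_bottle scene 0.65 [ 0.896   0.5755 -0.015 ] dock [-0.0715 -0.0041]
wash_bottle side 0.68 [ 0.9323  0.577  -0.0135] dock [-0.0699 -0.0026]
```

step_arm([
  [[-0.013, 0.003, 0.016], [2, -6, 1.7], 30],
  [[-0.014, 0.003, 0.016], [2, -6, 1.7], 30],
  [[0, 0, 0], [0, -5, 3], 30],
  [[0, 0, 0], [0, 0, 0], 30],
  [[0, 0, 0], [0, 0, 0], 30],
])

```text
time: 14.65
tool_pos: [0.4844, -0.0134, 0.0748]
tcp_rot: [-2.94, -0.047, -1.073]
wrist_force: [-0.0, 0.6, 0.3]
width: 0.353
grip_force: 0.0
```

```bash
timeout 60 python3 - <<'E'
from bot import *
tip();go([.490,-.0170,.0745],tool(.0314,.7,-1));print(read_state()["q"])
E
```

```text
tcp [ 0.4844 -0.0134  0.0748] tip [ 0.5333 -0.0118  0.0166] heading 0.033 nest40 [ 0.5627 -0.0108]
turn [-0.001  0.     0.001] deg 0.1 rows 0.0 | shift [4.  3.8 3.7] len 6.7
[-0.1432  0.0085  2.5668  2.4064  0.1689 -0.9774]
```

step_arm([
  [[0, 0, 0], [3, 0, 2.6], 30],
  [[0, 0, 0], [3, 0, 2.6], 30],
  [[0, 0, 0], [3, 0, 2.6], 30],
  [[0, 0, 0], [3, 0, 2.6], 30],
  [[0, 0, 0], [4, 0, 3.4], 30],
])

```text
time: 15.07
tool_pos: [0.5055, -0.0134, 0.0743]
tcp_rot: [-2.942, -0.045, -1.072]
wrist_force: [-3.8, -1.6, 3.3]
width: 0.351
grip_force: 2.1
```

```bash
timeout 60 python3 - <<'E'
from bot import *
tip();print(read_state()["q"])
bottle((.584,-.011),("scene","side"))
E
```

```text
tcp [ 0.5055 -0.0134  0.0743] tip [ 0.5543 -0.0119  0.0161] heading 0.031 nest40 [ 0.5837 -0.011 ]
[-0.1328  0.0491  2.5253  2.4413  0.1631 -1.0027]
wash_bottle scene 0.71 [ 0.9148  0.5855 -0.014 ] dock [-0.0614 -0.0034]
wash_bottle side 0.56 [ 0.9086  0.587  -0.0125] dock [-0.0599 -0.0019]
```

step_arm([
  [[0, 0, 0], [4, 0, 3.4], 30],
  [[0, 0, 0], [5, 0, 4.2], 30],
  [[0, 0, 0], [5, 0, 4.2], 30],
  [[0, 0, 0], [5, 0, 4.2], 30],
  [[0, 0, 0], [5, 0, 4.2], 30],
])

```text
time: 15.68
tool_pos: [0.5375, -0.0118, 0.0743]
tcp_rot: [-2.941, -0.047, -1.072]
wrist_force: [-2.2, -0.3, -1.1]
width: 0.352
grip_force: 1.0
```

step_arm([
  [[0, 0, 0], [5, 0, 4.2], 30],
  [[0, 0, 0], [4, 0, 3.4], 30],
  [[0, 0, 0], [3, 0, 2.5], 30],
  [[0, 0, 0], [1.5, 0, 1.3], 30],
  [[0, 0, 0], [1.5, 0, 1.3], 30],
])

```text
time: 16.1
tool_pos: [0.5568, -0.0113, 0.0745]
tcp_rot: [-2.941, -0.047, -1.073]
wrist_force: [-2.7, -0.2, -2.2]
width: 0.349
grip_force: 1.0
```

```bash
timeout 60 python3 - <<'E'
from bot import *
tip();print(read_state()["q"])
bottle((.635,-.010),("scene","side"))
E
```

```text
tcp [ 0.5568 -0.0113  0.0745] tip [ 0.6057 -0.0098  0.0164] heading 0.032 nest40 [ 0.6351 -0.0088]
[-0.1102  0.1366  2.4241  2.4641  0.1459 -1.0073]
wash_bottle scene 0.21 [0.1262 0.671  0.0245] dock [0.0252 0.0324]
wash_bottle side 0.59 [ 0.8307  0.6365 -0.0055] dock [-0.0102  0.0035]
```

step_arm([
  [[0, 0, 0], [1.5, 0, 1.3], 30],
  [[0, 0, 0], [1.5, 0, 1.3], 30],
  [[0, 0, 0], [0.8, 0, 0.6], 30],
])

```text
time: 16.55
tool_pos: [0.5618, -0.0112, 0.0748]
tcp_rot: [-2.94, -0.046, -1.074]
wrist_force: [-1.8, -0.8, 0.7]
width: 0.351
grip_force: 1.3
```

step_arm([
  [[0, 0, 0], [0.8, 0, 0.6], 30],
  [[0, 0, 0], [0.8, 0, 0.6], 30],
])

```text
time: 16.72
tool_pos: [0.5636, -0.0111, 0.0747]
tcp_rot: [-2.94, -0.046, -1.074]
wrist_force: [-3.1, -0.6, 0.6]
width: 0.351
grip_force: 1.5
```

step_arm([
  [[0, 0, 0], [0.8, 0, 0.6], 30],
])

```text
time: 16.8
tool_pos: [0.5646, -0.0111, 0.0748]
tcp_rot: [-2.94, -0.046, -1.073]
wrist_force: [-3.3, 1.2, 0.2]
width: 0.35
grip_force: 1.4
```

step_arm([
  [[0, 0, 0], [0.8, 0, 0.6], 30],
])

```text
time: 16.88
tool_pos: [0.5656, -0.0111, 0.0748]
tcp_rot: [-2.941, -0.046, -1.073]
wrist_force: [-2.9, 0.6, 0.8]
width: 0.353
grip_force: 1.4
```

step_arm([
  [[0, 0, 0], [0.8, 0, 0.6], 30],
])

```text
time: 16.97
tool_pos: [0.5666, -0.011, 0.0748]
tcp_rot: [-2.941, -0.046, -1.073]
wrist_force: [-2.8, -0.6, -0.2]
width: 0.348
grip_force: 1.3
```

step_arm([
  [[0, 0, 0], [0.8, 0, 0.6], 30],
])

```text
time: 17.05
tool_pos: [0.5676, -0.011, 0.0748]
tcp_rot: [-2.941, -0.046, -1.073]
wrist_force: [-3.6, -0.1, 0.9]
width: 0.351
grip_force: 1.6
```

step_arm([
  [[0, 0, 0], [0.8, 0, 0.6], 30],
])

```text
time: 17.13
tool_pos: [0.568, -0.011, 0.0746]
tcp_rot: [-2.941, -0.046, -1.072]
wrist_force: [-10.3, -0.2, 5.3]
width: 0.35
grip_force: 4.9
```

step_arm([
  [[0, 0, 0], [0.8, 0, 0.6], 30],
])

```text
time: 17.22
tool_pos: [0.5683, -0.011, 0.0743]
tcp_rot: [-2.942, -0.046, -1.07]
wrist_force: [-15.5, 0.1, 10.1]
width: 0.355
grip_force: 7.6
```

```bash
timeout 60 python3 - <<'E'
from bot import *
tip();print(read_state()["wrist_force"])
bottle((.647,-.010),("scene","side"))
a=read_camera("side")[150:270,240:380,::-1];b=read_camera("scene")[150:270,240:380,::-1];w=read_camera("wrist")[::2,::2,::-1]
cv2.imwrite("pics/s1.png",np.vstack([cv2.resize(np.hstack([a,b]),None,fx=2.5,fy=2.5,interpolation=2),cv2.resize(w,(700,300))]))
E
```

```text
tcp [ 0.5683 -0.011   0.0743] tip [ 0.6171 -0.0095  0.016 ] heading 0.031 nest40 [ 0.6465 -0.0086]
[-15.4773   0.1094  10.0749]
wash_bottle scene 0.89 [0.7289 0.6185 0.026 ] dock [-0.0272  0.0356]
wash_bottle side 0.62 [0.801  0.65   0.0005] dock [0.0035 0.0091]
```

View pics/s1.png

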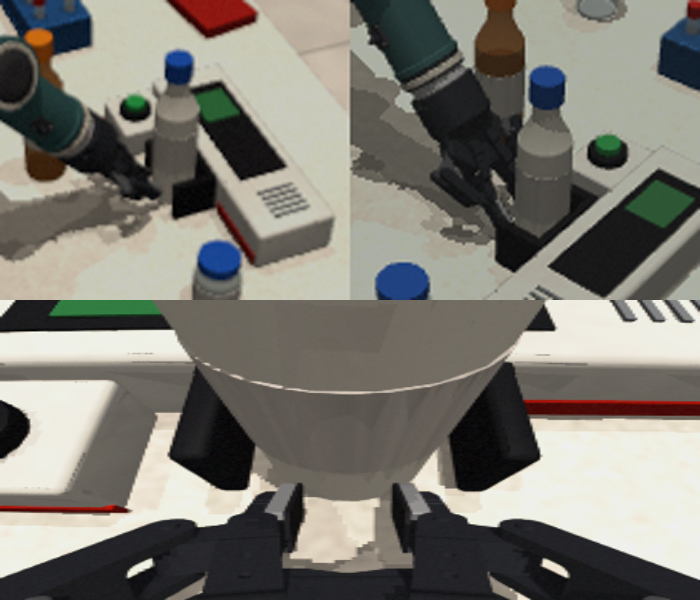

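Force rose from 3 to 15 N, so the bottle is at the stop and upright between the cheeks. I'll back off now.

step_arm([
  [[0, 0, 0], [-2, 0, -1.7], 30],
  [[0, 0, 0], [-4, 0, -3.4], 30],
  [[0, 0, 0], [-10, 0, -8.4], 30],
  [[0, 0, 0], [-15, 0, -12.6], 30],
  [[0, 0, 0], [-15, 0, -12.6], 30],
])

```text
time: 17.98
tool_pos: [0.5103, -0.0128, 0.0761]
tcp_rot: [-2.939, -0.047, -1.077]
wrist_force: [-0.5, -0.1, -0.4]
width: 0.352
grip_force: 0.0
```

step_arm([
  [[0, 0, 0], [12, 0, -14], 30],
  [[0, 0, 0], [18, 0, -21], 10],
  [[0, 0, 0], [20, 0, -24], 0],
  [[0, 0, 0], [20, 0, -24], 0],
  [[0, 0, 0], [20, 0, -24], 0],
])

```text
time: 18.4
tool_pos: [0.5115, -0.0052, 0.1197]
tcp_rot: [-2.912, -0.061, -1.07]
wrist_force: [-0.4, 0.5, 0.5]
width: 0.001
grip_force: 0.0
```

step_arm([
  [[0, 0, 0], [20, 0, -24], 0],
  [[0, 0, 0], [20, 0, -24], 0],
  [[0, 0, 0], [20, 0, -24], 0],
  [[0, 0, 0], [20, 0, -24], 0],
  [[0, 0, 0], [0, 0, 0], 0],
])

```text
time: 18.82
tool_pos: [0.5163, -0.0018, 0.1805]
tcp_rot: [-2.886, -0.076, -1.088]
wrist_force: [1.5, -1.1, 1.0]
width: -0.002
grip_force: 0.0
```

```bash
timeout 60 python3 - <<'E'
from bot import *
tip();print(read_state()["q"])
go([.545,.05,.36],tool(.0314,0,-1))
bottle((.647,-.010),("scene","side"));bottle((.49,.097),("scene","side"),"amber_bottle")
E
```

```text
tcp [ 0.5163 -0.0018  0.1805] tip [0.5663 0.0035 0.1235] heading 0.105 nest40 [0.5955 0.0066]
[-0.1367 -0.1872  2.4631  0.7978  0.2235  0.655 ]
turn [-0.046 -0.722  0.021] deg 41.4 rows 5.9 | shift [  30.4  -50.9 -179.5] len 189.0
wash_bottle scene 0.9 [0.7518 0.6185 0.026 ] dock [-0.0272  0.0356]
wash_bottle side 0.75 [ 0.8416  0.647  -0.007 ] dock [0.0003 0.0017]
amber_bottle scene 0.85 [0.7236 0.4945 0.0985] dock [-0.1489  0.1119]
amber_bottle side 0.58 [0.4827 0.496  0.097 ] dock [-0.1474  0.1104]
```

step_arm([
  [[0, 0, 0], [20, 0, -24], 0],
  [[0, 0, 0], [20, 0, -24], 0],
  [[0, 0, 0], [20, 0, -24], 0],
  [[0, 0, 0], [20, 0, -24], 0],
  [[0, 0, 0], [20, 0, -24], 0],
])

```text
time: 19.63
tool_pos: [0.5106, -0.0069, 0.3283]
tcp_rot: [-2.887, -0.074, -1.075]
wrist_force: [0.5, 0.8, 0.5]
width: -0.001
grip_force: 0.0
```

step_arm([
  [[-0.007, -0.12, 0.003], [0, 0, 0], 0],
  [[-0.007, -0.12, 0.003], [0, 0, 0], 0],
  [[-0.007, -0.12, 0.003], [0, 0, 0], 0],
  [[-0.007, -0.12, 0.003], [0, 0, 0], 0],
  [[-0.007, -0.12, 0.003], [0, 0, 0], 0],
])

```text
time: 20.05
tool_pos: [0.5113, -0.0068, 0.3284]
tcp_rot: [-3.121, -0.059, -0.172]
wrist_force: [-0.2, 0.1, -0.2]
width: 0.003
grip_force: 0.0
```

step_arm([
  [[-0.007, -0.12, 0.003], [0, 0, 0], 0],
  [[0, 0, 0], [0, 0, 0], 0],
  [[0, 0, 0], [0, 0, 0], 0],
])

```text
time: 20.3
tool_pos: [0.5121, -0.0066, 0.3262]
tcp_rot: [-3.134, -0.057, 0.009]
wrist_force: [-0.5, -0.3, -0.9]
width: 0.001
grip_force: 0.0
```

```bash
timeout 60 python3 - <<'E'
from bot import *
tip();print(read_state()["q"])
go([.565,.08,.36],tool(.0314,0,-1))
E
```

```text
tcp [ 0.5121 -0.0066  0.3262] tip [ 0.5116 -0.006   0.2502] heading 2.233 nest40 [0.4936 0.0172]
[-0.0652 -0.0577  1.9156  0.0072  1.2899  1.4674]
turn [-0.007  0.005  0.005] deg 0.6 rows 0.1 | shift [ 55.6 -84.9 -33.8] len 107.0
```

step_arm([
  [[0, 0, 0], [23, -30, 0], 0],
  [[0, 0, 0], [23, -30, 0], 0],
  [[0, 0, 0], [23, -30, 0], 0],
  [[0, 0, 0], [23, -31, 0], 0],
  [[0, 0, 0], [0, 0, 0], 0],
])

```text
time: 20.72
tool_pos: [0.6006, 0.1218, 0.3277]
tcp_rot: [-3.13, -0.06, 0.001]
wrist_force: [0.4, 0.2, -1.3]
width: 0.002
grip_force: 0.0
```

```bash
timeout 60 python3 - <<'E'
from bot import *
p,R=pose();print(p)
c=calibration("wrist");im=read_camera("wrist");r=tip_of("wrist","confirm_top")
rs=[]
for e in r[:2]:print("wrist",e["score"],e["at"],atz("wrist",e["at"],.058,c))
if r:rs.append(ray("wrist",r[0]["at"],c))
for cam in("scene","side"):
    read_camera(cam);r=tip_of(cam,"confirm_top")
    for e in r[:1]:print(cam,e["score"],e["at"],atz(cam,e["at"],.058));rs.append(ray(cam,e["at"]))
if len(rs)>1:print(tri(rs))
cv2.imwrite("pics/b1.png",im[:,:,::-1])
go([.640,.119,.16],tool(.0314,0,-1))
E
```

```text
[0.6006 0.1218 0.3277]
wrist 0.83 [144.2, 285.2] [0.6359 0.1184 0.058 ]
scene 0.39 [206.0, 343.2] [0.634  0.1259 0.058 ]
side 0.45 [191.5, 296.7] [0.6475 0.1121 0.058 ]
(array([0.6409, 0.1152, 0.0634]), [np.float64(0.005565354580943764), np.float64(0.0037696350723857124), np.float64(0.008435418794296717)])
turn [-0.006  0.004  0.002] deg 0.5 rows 0.1 | shift [ 42.2  -1.7 168.4] len 173.6
```

View pics/b1.png

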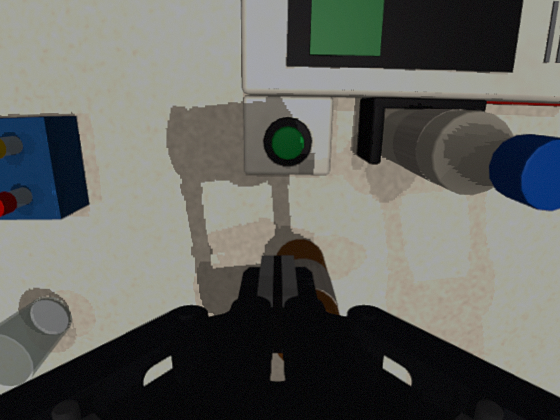

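```bash
timeout 60 python3 - <<'E'
from bot import *
p,R=pose();print(p,atz("wrist",(141.5,287.5),.06))
go([.638,.1185,.15],tool(.0314,0,-1))
E
```

```text
[0.5978 0.116  0.3284] [0.6349 0.1093 0.06  ]
turn [-0.006  0.004  0.002] deg 0.5 rows 0.1 | shift [ 40.2  -1.3 178.4] len 182.9
```

```bash
timeout 60 python3 - <<'E'
from bot import *
c=calibration("wrist");im=read_camera("wrist");print(pose()[0])
r=tip_of("wrist","confirm_top");print(r[0]["score"],r[0]["at"],atz("wrist",r[0]["at"],.06,c))
g=(im[:,:,1].astype(int)-im[:,:,0]>30)&(im[:,:,1].astype(int)-im[:,:,2]>30);g[:100]=0;g[200:]=0
y,x=np.nonzero(g);print(len(x),y.mean(),x.mean(),atz("wrist",(y.mean(),x.mean()),.06,c))
E
```

```text
[0.598  0.116  0.3285]
0.84 [140.3, 280.3] [0.6357 0.1159 0.06  ]
799 138.11389236545682 279.75844806007507 [0.6377 0.1165 0.06  ]
```

step_arm([
  [[-0.006, 0.004, 0.002], [20, 0, 0], 0],
  [[0, 0, 0], [20, 0, 30], 0],
  [[0, 0, 0], [0, 0, 40], 0],
  [[0, 0, 0], [0, 0, 40], 0],
  [[0, 0, 0], [0, 0, 35], 0],
])

```text
time: 21.53
tool_pos: [0.6384, 0.1175, 0.1814]
tcp_rot: [-3.141, -0.05, 0.001]
wrist_force: [-0.5, -0.4, -0.6]
width: -0.003
grip_force: 0.0
```

step_arm([
  [[0, 0, 0], [0, 0, 10], 0],
  [[0, 0, 0], [0, 0, 0], 0],
  [[0, 0, 0], [0, 0, 0], 0],
  [[0, 0, 0], [0, 0, 0], 0],
])

```text
time: 21.87
tool_pos: [0.6407, 0.1185, 0.1764]
tcp_rot: [-3.14, -0.051, -0.007]
wrist_force: [-0.1, 0.5, 0.7]
width: 0.003
grip_force: 0.0
```

```bash
timeout 60 python3 - <<'E'
from bot import *
p,R=pose();print(p);go([.638,.1175,.14],tool(.0314,0,-1))
a=read_camera("side")[165:225,265:335,::-1];b=read_camera("scene")[165:225,310:380,::-1]
cv2.imwrite("pics/b2.png",cv2.resize(np.hstack([a,b]),None,fx=5,fy=5,interpolation=2))
E
```

```text
[0.6407 0.1185 0.1764]
turn [-0.001 -0.004  0.001] deg 0.3 rows 0.0 | shift [-2.7  0.9 36.4] len 36.5
```

View pics/b2.png

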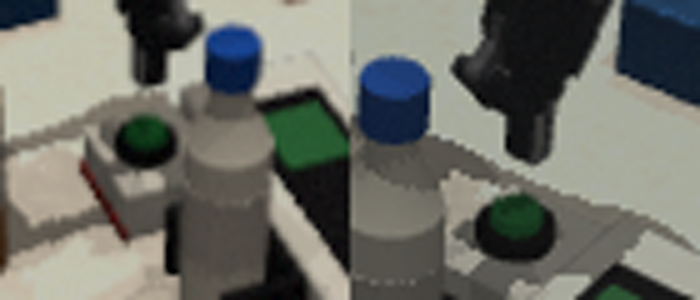

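step_arm([
  [[0, 0, 0], [-1.5, 0.5, 12], 0],
  [[0, 0, 0], [0, 0, 8], 0],
  [[0, 0, 0], [0, 0, 5], 0],
  [[0, 0, 0], [0, 0, 0], 0],
])

```text
time: 22.3
tool_pos: [0.6358, 0.1178, 0.1459]
tcp_rot: [3.141, 0.052, -0.007]
wrist_force: [-1.2, 0.3, 0.0]
width: 0.001
grip_force: 0.0
```

step_arm([
  [[0, 0, 0], [0, 0, 3], 0],
  [[0, 0, 0], [0, 0, 3], 0],
])

```text
time: 22.47
tool_pos: [0.6374, 0.118, 0.1419]
tcp_rot: [-3.141, -0.052, 0.001]
wrist_force: [-0.3, -0.5, 0.5]
width: -0.002
grip_force: 0.0
```

step_arm([
  [[0, 0, 0], [0, 0, 2], 0],
  [[0, 0, 0], [0, 0, 2], 0],
])

```text
time: 22.63
tool_pos: [0.6373, 0.118, 0.138]
tcp_rot: [-3.141, -0.052, 0.002]
wrist_force: [-0.4, -0.5, 2.2]
width: -0.004
grip_force: 0.9
```

step_arm([
  [[0, 0, 0], [0, 0, 1.5], 0],
  [[0, 0, 0], [0, 0, 1.5], 0],
])

```text
time: 22.8
tool_pos: [0.6372, 0.118, 0.1353]
tcp_rot: [-3.141, -0.052, 0.001]
wrist_force: [-0.5, -0.0, 2.6]
width: 0.003
grip_force: 1.5
```

step_arm([
  [[0, 0, 0], [0, 0, 1.5], 0],
])

```text
time: 22.88
tool_pos: [0.6373, 0.118, 0.1339]
tcp_rot: [-3.141, -0.052, 0.001]
wrist_force: [-3.0, 0.3, 3.5]
width: 0.002
grip_force: 1.9
```

step_arm([
  [[0, 0, 0], [0, 0, 1], 0],
])

```text
time: 22.97
tool_pos: [0.6373, 0.118, 0.1335]
tcp_rot: [-3.141, -0.052, 0.001]
wrist_force: [-5.2, -0.3, 10.8]
width: 0.002
grip_force: 5.7
```

step_arm([
  [[0, 0, 0], [0, 0, 1], 0],
])

```text
time: 23.05
tool_pos: [0.6374, 0.118, 0.1334]
tcp_rot: [-3.141, -0.052, 0.001]
wrist_force: [-6.9, -1.4, 16.0]
width: 0.004
grip_force: 8.2
```

step_arm([
  [[0, 0, 0], [0, 0, 0.8], 0],
  [[0, 0, 0], [0, 0, 0], 0],
  [[0, 0, 0], [0, 0, 0], 0],
  [[0, 0, 0], [0, 0, 0], 0],
])

```text
time: 23.38
tool_pos: [0.6373, 0.118, 0.1335]
tcp_rot: [-3.141, -0.052, 0.001]
wrist_force: [-7.0, -0.8, 15.7]
width: 0.004
grip_force: 7.4
```

step_arm([
  [[0, 0, 0], [0, 0, -3], 0],
  [[0, 0, 0], [0, 0, -5], 0],
  [[0, 0, 0], [0, 0, -20], 0],
  [[0, 0, 0], [0, 0, -40], 0],
  [[0, 0, 0], [0, 0, -40], 0],
])

```text
time: 23.8
tool_pos: [0.6358, 0.1177, 0.2371]
tcp_rot: [3.141, 0.052, -0.009]
wrist_force: [0.8, 0.5, -0.3]
width: -0.003
grip_force: 0.0
```

step_arm([
  [[0, 0, 0], [0, 0, -40], 0],
  [[0, 0, 0], [0, 0, -40], 0],
  [[0, 0, 0], [0, 0, -40], 0],
  [[0, 0, 0], [-20, -25, 0], 0],
  [[0, 0, 0], [-20, -25, 0], 0],
])

```text
time: 24.22
tool_pos: [0.5979, 0.1664, 0.3636]
tcp_rot: [-3.139, -0.047, -0.013]
wrist_force: [0.5, 0.7, -1.4]
width: 0.003
grip_force: 0.0
```

step_arm([
  [[0, 0, 0], [-20, -25, 0], 0],
  [[0, 0, 0], [-20, -25, 0], 0],
  [[0, 0, 0], [0, 0, 0], 0],
  [[0, 0, 0], [0, 0, 0], 0],
  [[0, 0, 0], [0, 0, 0], 0],
])

```text
time: 24.63
tool_pos: [0.5544, 0.2152, 0.3588]
tcp_rot: [3.141, 0.053, -0.0]
wrist_force: [0.2, -0.5, -0.1]
width: 0.001
grip_force: 0.0
```

```bash
timeout 100 python3 - <<'E'
from bot import *
tip();bottle((.645,-.009),("scene","side"))
a=read_camera("side")[110:270,230:370,::-1];b=read_camera("scene")[110:270,240:380,::-1]
cv2.imwrite("pics/e.png",cv2.resize(np.hstack([a,b]),None,fx=2.8,fy=2.8,interpolation=2))
E
```

```text
tcp [0.5544 0.2152 0.3588] tip [0.5544 0.2151 0.2828] heading -1.997 nest40 [0.5423 0.1884]
wash_bottle scene 0.9 [0.7636 0.6225 0.021 ] dock [-0.0234  0.0304]
wash_bottle side 0.74 [ 0.8522  0.648  -0.003 ] dock [0.0014 0.0057]
```

View pics/e.png

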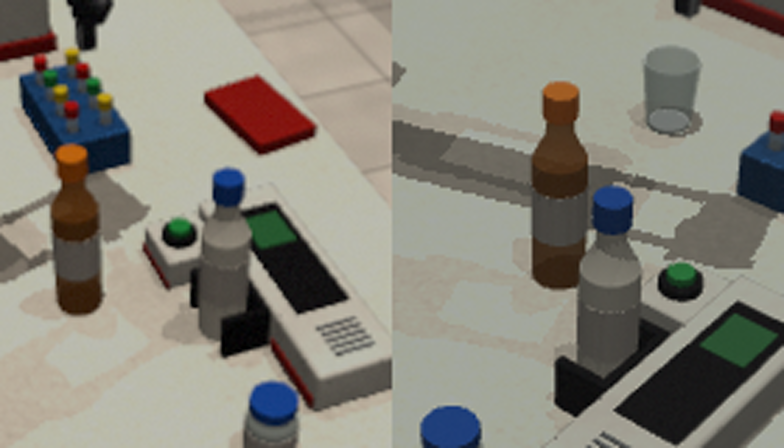

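The bottle stands upright in the bay against the stop, the button is released, the bystanders in view are where they stood, and the arm is clear.

```bash
timeout 60 python3 -c "
from workcell import *
print(finish_job())"
```

```text
the job is handed in; nothing more can be done
None
```

The wash bottle stands upright in the bay against the stop, the green button was pressed to its end stop and released, and the job is handed in at about 25 s; no verdict came back.

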